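# Turn out a cup of nuts on the sorting pad

## Robot

A 6-joint arm with a two-finger parallel gripper is mounted at the origin on the work surface. World frame = base frame: x ahead of the robot, y to its left, z up, the work surface at z = 0. Lengths are in m, angles in rad, forces in N, time in s.
With the tool pointing down it reaches from about 0.275 to 0.725 m from the base axis. Payload 15.9 kg.
Tool frame: the origin (TCP) lies on the front face of the gripper's body, between the roots of the fingers; the fingertips stand 73 mm ahead of it and the grasp point (between the pads) lies 54 mm ahead of it (r.tip_extent is the distance from the TCP to the fingertips, in m); y points along the fingers, z is the direction in which the jaws open and shut, and the axes are right-handed (so a half turn about y gives the same grasp; the last joint's range is limited). The gripper opens to 85 mm and grips with 20 to 120 N. Pads are 22 mm wide; open, the fingers measure 114 mm over their backs; the gripper's body (76 mm by 85 mm) begins 54 mm behind the grasp point. The pads swing forward as they close: fully open they stand 13 mm farther back than shut.
Start: joints at [1.247, 0.213, -0.034, 1.323, 0, 1.571], TCP at [0.159, 0.474, 0.304] pointing down, gripper open.
Joint ranges: [-2.98, 2.98], [-0.74, 1.72], [-1.14, 1.35], [-2.1, 2.04], [-1.57, 1.44], [-3.14, 3.14]. Speed limits (rad/s): [1.89, 1.89, 2.39, 2.57, 3.14, 3.14].

## Interface

Orientations are given as a 3x3 rotation matrix whose columns are the frame's x, y, z axes.
In Python, from plant import get_state, grab_frame, r gives the robot as it stands. The module is installed in compiled form; this text tells all that it offers.
- The arm moves only by the tool servo_tool, never from a script. Its argument "moves" is a list of rows, each an object of numbers: "dx", "dy", "dz": the shift along the tool's x, y, z in m; "rx", "ry", "rz": the turn, a rotation vector about the tool's x, y, z in rad. A call has 1 to 12 rows; each row is the pose to reach, as a shift and turn from the pose commanded when the call began, along the tool's axes at that moment; what a row does not reach only later rows make up. A row lasts 1/12 s, in which the tool goes at most 41.7 mm and 7.16 degrees, less where a joint would pass 70% of its speed; a pose out of reach is approached as far as the arm can. A call with a gripper value outside its range is refused whole. "gripper" is the finger opening in m, from 0 to 0.0854, set as the call begins (left out, the last holds). The fingers move at their own pace and stop on an object; "squeeze" is the grip in N (left out, the last holds). Time passes only in rows, so rows that repeat a pose let the fingers close. It gives the time, the measured TCP pose, the force and the opening at its end, in the units of the state.
- get_state(): the state, without advancing time (a new reading comes with each control period).
- grab_frame(name): name is "side" or "top" or "wrist"; returns a dict with "image" (480x640x3 uint8, blue, green, red), "fx", "fy", "cx", "cy" (pixels), "cam_to_world" (4x4, takes a point from camera to world coordinates); the wrist camera has in their place "hand_eye" (4x4, takes a point from camera to tool coordinates, whose origin is the TCP and whose axes are the tool frame's). Camera axes: x right, y down, z forward; pixel columns grow to the right and rows downward; lengths in m; the calibration is good to about 2 mm. The wrist camera is an equidistant fisheye: a pixel r from the principal point sees the ray r / f radians off the axis. A picture is of the moment at which its call begins: read the wrist's pose just before it. There is no depth.
- r.finish_job(): hands the job in, once; it reports no verdict.
The state is a dict: "time": time; "q": joint angles; "qvel": joint speeds; "effort": joint torques, N m; "position": TCP position; "eef_rot": TCP orientation; "force": force on the tool from outside, world axes, zero at the start; "moment": the same for the moment, N m; "finger_gap": opening from 0.0 (shut) to 1.0 (fully open).
Only numpy, scipy, OpenCV 4.12 (cv2) and the standard library are available. Lean on these libraries where they do the work, as an engineer would, in place of code of your own. Each camera call takes 0.05 s, during which the arm holds its last target. There are 200 camera calls.

## Task

Take the cup of nuts from its rest and turn it over onto the middle of the round pad, keeping its mouth close to the pad as it turns and ending mouth-down on the pad with all six nuts in a heap on the pad. Then lift the cup straight up, still mouth-down, until it is well clear (a hand's breadth) of the heap, and lay the empty cup back home in its rest as it was, leaving every nut on the pad and the casting, hammer and can where they are.

Things in the scene. Friction and masses are not known exactly. Their poses are not given: they have to be found in the camera images.
- rest: Cup rest, fixed: two steel rails (10 mm thick, 38 mm apart) on yellow end plates and a dark base plate 130 x 75 x 8 mm. The rails rise 10 degrees towards the rest's own +x. A low yellow tail stop, top about 56 mm above the bench, stands at the low (-x) end. Origin: underside centre of the base plate; z up.
- seat (a point): Where the middle of the cup (cup_mid) lies when the cup is home: 75 mm above the bench over the rest's origin. Axes of the rest. Home, the cup's mouth points along the rest's +x and 10 degrees up, base against the tail stop.
- cup_mid (a point): Middle of the loose aluminium cup, on its axis half-way along. Round straight cup, outside diameter 58 mm, length 72 mm, wall 3 mm, base 4 mm (blue disc under it), 0.15 kg. Own z points from base to mouth. It starts home in the rest with the nuts in it; its sides are free to grip across the diameter.
- cup_rim (a point): Centre of the cup's mouth, 36 mm from cup_mid; same axes. Gripped with the tool 40 degrees below level, coming from above the base end and pointing the way the mouth points, a half roll about the tool's pointing direction turns the cup mouth-down, the tool again 40 degrees below level.
- pad_top (a point): Centre of the top face of the fixed round black rubber pad, diameter 120 mm, 6 mm thick, lying on the bench, with a thin green ring printed in its middle; z up.
- nut0_mid (a point): Centre of a loose brass square nut, 17 mm wide, 10 mm thick, 17 g, own z along its hole; starts inside the cup.
- nut1_mid (a point): Centre of another such nut.
- nut2_mid (a point): Centre of another such nut.
- nut3_mid (a point): Centre of another such nut.
- nut4_mid (a point): Centre of another such nut.
- nut5_mid (a point): Centre of another such nut.
- casting: Bystander, loose: round aluminium casting, 120 mm diameter, 36 mm high, with a stub on its side; origin under its centre.
- hammer: Bystander, loose: hammer lying on the bench, about 260 mm long; origin under its middle.
- can: Bystander, loose: grey spray can with orange cap, 60 mm diameter, 130 mm high; origin under its base.
Things that resemble listed ones, but are neither listed nor needed, are in the scene too. What is shaped like the part that bears cup_mid but brown or pink is not meant. What is shaped like the rest but pink or red is not meant.

How it is judged:
By the outcome, as a careful person would: the job done as asked, in the order asked, and still so for the second after the job is handed in, with the robot touching nothing.
It also fails if it takes over 58 s, if anything falls off the work surface, if the arm or the gripper's body presses on something with over 40 N, if the wrist force passes 120 N, or if a joint passes its speed limit or range.

## Working session

There is one attempt and no reset: what is moved stays moved. The work goes in short steps, Python scripts to look and compute and a tool call to move; the robot and the scene stay as the last step left them, time stands still between calls to the robot, and variables do not carry over. Pictures are saved under pics/ and viewed, about 8 in all and at most 12, crops included, and the job is handed in when it is done.

Besides the shell and the picture viewer there is one more tool, called after "Request:" as a command line: name --argument value ..., lists and objects as JSON in quotes. servo_tool: Moves the arm, as the interface text tells. Its arguments: {"type":"object","properties":{"moves":{"type":"array"},"gripper":{"type":"number"},"squeeze":{"type":"number"}},"required":["moves"]}

```bash
mkdir -p pics
python3 - <<'E'
from plant import get_state, grab_frame, r
import cv2,numpy as np,pickle
s=get_state();print(s['time'],s['position'],np.round(s['eef_rot'],3).tolist(),s['force'],s['finger_gap'])
d={}
for n in ['side','top']:
    f=grab_frame(n);d[n]=f;cv2.imwrite(f'pics/{n}0.png',f['image']);print(n,f['fx'],f['fy'],f['cx'],f['cy'],np.round(f['cam_to_world'],3).tolist())
pickle.dump(d,open('f0.pkl','wb'))
E
```

```text
0.0 [0.15899497 0.47375699 0.30343143] [[0.948, -0.0, 0.318], [-0.318, -0.001, 0.948], [-0.0, -1.0, -0.001]] [ 0.22070097 -1.03644907 -0.27446313] 1.0022892436783775
side 597.8046848827619 597.8046848827619 329.2570721016803 243.67908873261717 [[-0.987, -0.108, 0.117, 0.416], [-0.159, 0.711, -0.685, 0.864], [-0.009, -0.695, -0.719, 0.963], [0.0, 0.0, 0.0, 1.0]]
top 435.41298573841203 435.41298573841203 319.8863363610739 225.98553695046417 [[-0.02, -0.999, 0.026, 0.517], [-1.0, 0.02, -0.004, 0.032], [0.004, -0.026, -1.0, 1.092], [0.0, 0.0, 0.0, 1.0]]
```

View pics/top0.png

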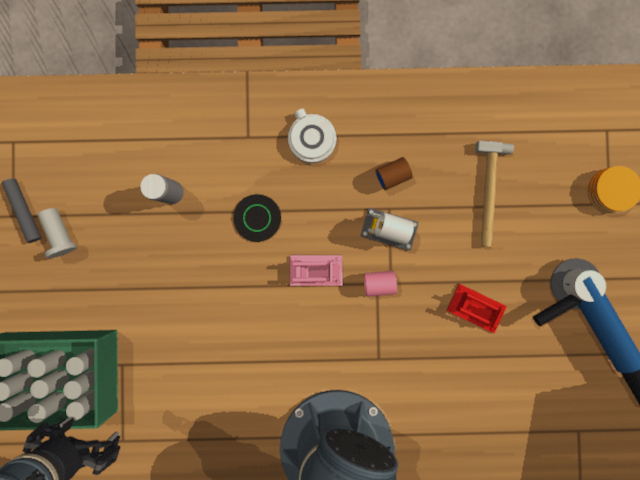

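View pics/side0.png

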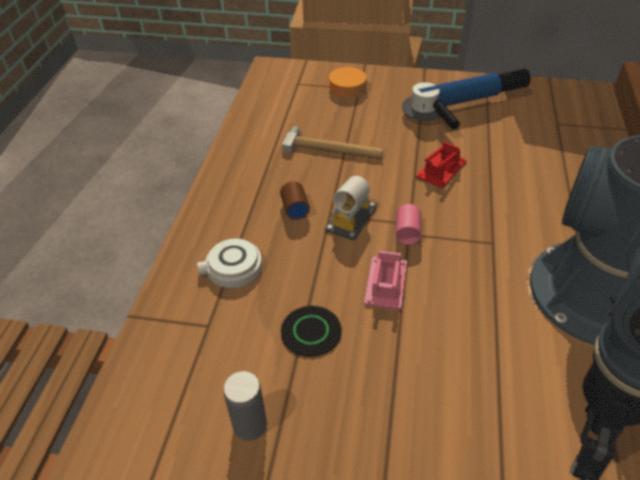

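```bash
cat > h.py <<'E'
import numpy as np,cv2
def ray(f,u,v):
    T=np.array(f['cam_to_world']);d=T[:3,:3]@np.array([(u-f['cx'])/f['fx'],(v-f['cy'])/f['fy'],1]);return T[:3,3],d
def atz(f,u,v,z):
    o,d=ray(f,u,v);return o+d*(z-o[2])/d[2]
def proj(f,p):
    T=np.linalg.inv(f['cam_to_world']);c=T[:3,:3]@np.array(p)+T[:3,3];return np.array([f['cx']+f['fx']*c[0]/c[2],f['cy']+f['fy']*c[1]/c[2]])
E
python3 - <<'E'
import pickle,cv2,numpy as np
from h import *
d=pickle.load(open('f0.pkl','rb'))
a=cv2.resize(d['top']['image'][195:265,345:435],None,fx=7,fy=7,interpolation=cv2.INTER_CUBIC)[:, :]
b=cv2.resize(d['side']['image'][160:250,310:400],None,fx=6,fy=6,interpolation=cv2.INTER_CUBIC)
cv2.imwrite('pics/c1.png',cv2.resize(a,(630,490)))
c=np.zeros((540,800,3),np.uint8);a2=cv2.resize(a,(450,350));c[:350,:450]=a2;b2=cv2.resize(b,(350,350));c[:350,450:]=b2
cv2.imwrite('pics/c1.png',c[:350])
for n in ['top','side']:
    f=d[n];im=f['image'].astype(int)
    g=(im[...,1]-np.maximum(im[...,0],im[...,2])>40).astype(np.uint8)
    if n=='top': g[:,:200]=0; g[:,300:]=0; g[:180]=0;g[260:]=0
    else: g[:300]=0;g[360:]=0;g[:,:270]=0;g[:,350:]=0
    pts=cv2.findNonZero(g); e=cv2.fitEllipse(cv2.convexHull(pts)); print(n,e,atz(f,*e[0],0.006))
E
```

```text
top ((256.5870056152344, 217.44268798828125), (27.41913414001465, 27.749393463134766), 77.25690460205078) [0.56929179 0.18438831 0.006     ]
side ((310.5592346191406, 329.12335205078125), (28.26070785522461, 35.0129280090332), 86.81478118896484) [0.57101759 0.18759465 0.006     ]
```

View pics/c1.png

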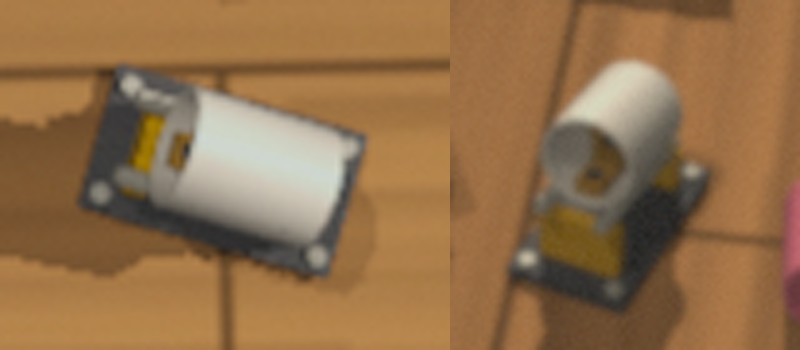

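```bash
cat >> h.py <<'E'
from scipy.spatial.transform import Rotation as Ro
def toolR(az,el_down,zsign=1):
    y=np.array([np.cos(az)*np.cos(el_down),np.sin(az)*np.cos(el_down),-np.sin(el_down)])
    z=zsign*np.array([np.sin(az),-np.cos(az),0]) # right of heading
    return np.c_[np.cross(y,z),y,z]
def rel(R0,p0,R,p):
    return np.r_[R0.T@(np.array(p)-p0),(Ro.from_matrix(R0.T@R)).as_rotvec()]
E
python3 - <<'E'
import pickle
from h import *
from scipy.optimize import least_squares
d=pickle.load(open('f0.pkl','rb'))
T=[(369,208.6),(418,222),(411,250),(361,236)]
P=np.array([atz(d['top'],*t,0.008) for t in T]);print(np.round(P,4),P.mean(0))
# rest +x is toward image left. corners order: mouth-far, tail-far, tail-near, mouth-near
cs=lambda x,y,a:[(x+np.cos(a)*i*.065-np.sin(a)*j*.0375,y+np.sin(a)*i*.065+np.cos(a)*j*.0375,.008) for i,j in[(1,-1),(-1,-1),(-1,1),(1,1)]]
S={0:(310+65/3.889,160+278/3.889),3:(310+178/3.889,160+310/3.889),2:(310+262/3.889,160+168/3.889)}
def res(v,w):
    c=cs(*v);o=[]
    if w!=1: o+=[proj(d['top'],c[i])-T[i] for i in range(4)]
    if w!=0: o+=[proj(d['side'],c[i])-np.array(S[i]) for i in S]
    return np.concatenate(o)
for w in(0,1,2):
    q=least_squares(res,[.54,-.12,1.3],args=(w,));print(w,q.x,np.round(q.fun,1))
E
```

```text
[[ 0.5856 -0.0965  0.008 ]
 [ 0.5498 -0.2179  0.008 ]
 [ 0.4804 -0.1986  0.008 ]
 [ 0.5177 -0.0749  0.008 ]] [ 0.53338224 -0.14697902  0.008     ]
0 [ 0.53338986 -0.14698038  1.28085656] [-0.4 -0.9  0.8 -0.4 -0.   0.6 -0.4  0.7]
1 [ 0.5326592  -0.13832461  1.31965857] [-0.7 -0.8  1.   0.2 -0.3  0.6]
2 [ 0.53291561 -0.14441751  1.29535568] [-1.8 -0.4 -0.3 -0.6 -0.7  0.5 -1.3  1.3 -0.8 -3.1  0.4 -1.7  0.3 -0.7]
```

```bash
cat > pre.py <<'E'
from plant import get_state
from h import *
s=get_state();R=toolR(1.287,np.radians(40));p=np.array([.533,-.144,.075])-.142*R[:,1]
np.set_printoptions(suppress=True,precision=4)
R0,p0=np.array(s['eef_rot']),np.array(s['position'])
print(p,R.tolist());print(rel(R0,p0,R,p+[0,0,.1]),rel(R0,p0,R,p),s['q'])
E
python3 pre.py
```

```text
[ 0.5025 -0.2484  0.1663] [[-0.1799818991314715, 0.2144940748918599, 0.9599993790734003], [-0.6170757061751528, 0.7354021897368476, -0.2800021288824176], [-0.7660444431189781, -0.6427876096865393, 0.0]]
[ 0.5555  0.0378 -0.5753  0.665   1.4242  0.6921] [ 0.5555  0.1378 -0.5752  0.665   1.4242  0.6921] [ 1.247   0.2133 -0.035   1.3235 -0.      1.5708]
```

Request:
servo_tool --moves '[{"dx":0.555,"dy":0.038,"dz":-0.575,"rx":0.665,"ry":1.424,"rz":0.692},{"dx":0.555,"dy":0.038,"dz":-0.575,"rx":0.665,"ry":1.424,"rz":0.692},{"dx":0.555,"dy":0.038,"dz":-0.575,"rx":0.665,"ry":1.424,"rz":0.692},{"dx":0.555,"dy":0.038,"dz":-0.575,"rx":0.665,"ry":1.424,"rz":0.692},{"dx":0.555,"dy":0.038,"dz":-0.575,"rx":0.665,"ry":1.424,"rz":0.692},{"dx":0.555,"dy":0.038,"dz":-0.575,"rx":0.665,"ry":1.424,"rz":0.692},{"dx":0.555,"dy":0.038,"dz":-0.575,"rx":0.665,"ry":1.424,"rz":0.692},{"dx":0.555,"dy":0.038,"dz":-0.575,"rx":0.665,"ry":1.424,"rz":0.692},{"dx":0.555,"dy":0.038,"dz":-0.575,"rx":0.665,"ry":1.424,"rz":0.692},{"dx":0.555,"dy":0.038,"dz":-0.575,"rx":0.665,"ry":1.424,"rz":0.692},{"dx":0.555,"dy":0.038,"dz":-0.575,"rx":0.665,"ry":1.424,"rz":0.692},{"dx":0.555,"dy":0.038,"dz":-0.575,"rx":0.665,"ry":1.424,"rz":0.692}]'

```text
time: 1.1
position: [0.3284, 0.1244, 0.2848]
eef_rot: [[0.249, 0.002, 0.968], [-0.789, 0.581, 0.202], [-0.562, -0.814, 0.146]]
force: [0.8, 1.2, 0.0]
finger_gap: 0.999
```

```bash
python3 pre.py
```

```text
[ 0.5025 -0.2484  0.1663] [[-0.1799818991314715, 0.2144940748918599, 0.9599993790734003], [-0.6170757061751528, 0.7354021897368476, -0.2800021288824176], [-0.7660444431189781, -0.6427876096865393, 0.0]]
[ 0.3479 -0.201   0.0907  0.2227  0.459   0.227 ] [ 0.4041 -0.1196  0.076   0.2227  0.459   0.227 ] [-0.0507 -0.1064 -0.5386  1.1721  0.6186  1.2582]
```

Request:
servo_tool --moves '[{"dx":0.348,"dy":-0.201,"dz":0.091,"rx":0.223,"ry":0.459,"rz":0.227},{"dx":0.348,"dy":-0.201,"dz":0.091,"rx":0.223,"ry":0.459,"rz":0.227},{"dx":0.348,"dy":-0.201,"dz":0.091,"rx":0.223,"ry":0.459,"rz":0.227},{"dx":0.348,"dy":-0.201,"dz":0.091,"rx":0.223,"ry":0.459,"rz":0.227},{"dx":0.348,"dy":-0.201,"dz":0.091,"rx":0.223,"ry":0.459,"rz":0.227},{"dx":0.348,"dy":-0.201,"dz":0.091,"rx":0.223,"ry":0.459,"rz":0.227},{"dx":0.348,"dy":-0.201,"dz":0.091,"rx":0.223,"ry":0.459,"rz":0.227},{"dx":0.348,"dy":-0.201,"dz":0.091,"rx":0.223,"ry":0.459,"rz":0.227},{"dx":0.348,"dy":-0.201,"dz":0.091,"rx":0.223,"ry":0.459,"rz":0.227},{"dx":0.348,"dy":-0.201,"dz":0.091,"rx":0.223,"ry":0.459,"rz":0.227},{"dx":0.348,"dy":-0.201,"dz":0.091,"rx":0.223,"ry":0.459,"rz":0.227},{"dx":0.348,"dy":-0.201,"dz":0.091,"rx":0.223,"ry":0.459,"rz":0.227}]'

```text
time: 2.1
position: [0.5047, -0.2493, 0.2648]
eef_rot: [[-0.18, 0.212, 0.96], [-0.618, 0.735, -0.279], [-0.765, -0.644, -0.001]]
force: [-0.3, 0.3, -1.3]
finger_gap: 1.0
```

```bash
python3 pre.py
```

```text
[ 0.5025 -0.2484  0.1663] [[-0.1799818991314715, 0.2144940748918599, 0.9599993790734003], [-0.6170757061751528, 0.7354021897368476, -0.2800021288824176], [-0.7660444431189781, -0.6427876096865393, 0.0]]
[-0.0013 -0.0007 -0.0023  0.0018  0.0001  0.0016] [ 0.0752  0.0637 -0.0022  0.0018  0.0001  0.0016] [-0.7568  0.665   0.291   1.6948  0.748   0.8979]
```

Request:
servo_tool --moves '[{"dx":0.038,"dy":0.032,"dz":-0.001},{"dx":0.075,"dy":0.064,"dz":-0.002},{"dx":0.075,"dy":0.064,"dz":-0.002},{"dx":0.075,"dy":0.064,"dz":-0.002}]'

```text
invalid input
```

Run:
```python
from plant import get_state,grab_frame
import cv2,pickle,numpy as np
s=get_state();f=grab_frame('wrist');pickle.dump((s,f),open('w1.pkl','wb'));cv2.imwrite('pics/w1.png',f['image'])
print({k:np.round(f[k],4).tolist() for k in f if k!='image'},s['position'])
```

```text
{'fx': 371.6483, 'fy': 371.6483, 'cx': 315.6227, 'cy': 239.4015, 'hand_eye': [[0.0002, 0.952, 0.306, -0.0778], [-0.0001, -0.306, 0.952, -0.07], [1.0, -0.0002, 0.0, -0.0004], [0.0, 0.0, 0.0, 1.0]]} [ 0.50470789 -0.24931592  0.2648422 ]
```

View pics/w1.png

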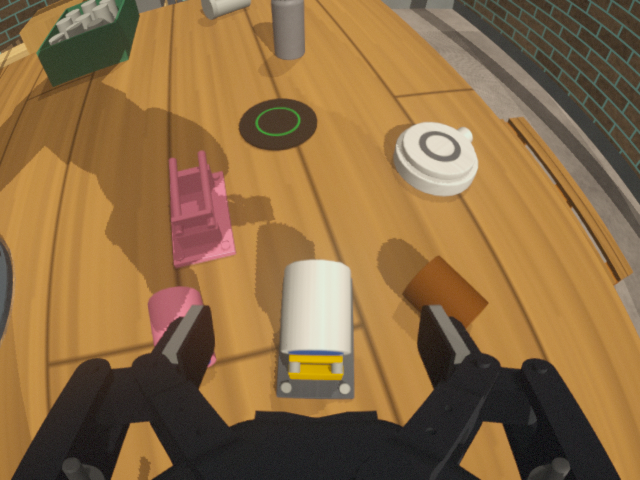

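```bash
cat >> h.py <<'E'
def wray(s,f,u,v):
    a=np.array([u-f['cx'],v-f['cy']]);r=np.hypot(*a);t=r/f['fx'];d=np.r_[a/r*np.sin(t),np.cos(t)]
    H=np.array(f['hand_eye']);R=np.array(s['eef_rot']);return R@H[:3,3]+s['position'],R@H[:3,:3]@d
def watz(s,f,u,v,z):
    o,d=wray(s,f,u,v);return o+d*(z-o[2])/d[2]
E
python3 - <<'E'
import pickle
from h import *
np.set_printoptions(suppress=True,precision=4)
s,f=pickle.load(open('w1.pkl','rb'))
a,b=watz(s,f,277.5,397,.008),watz(s,f,354.5,398,.008);print(a,b,np.linalg.norm(a-b))
e=a-b; az=np.arctan2(e[1],e[0])-np.pi/2;print('az',az)
u=np.array([np.cos(az),np.sin(az)]);print('rest',(a+b)[:2]/2+.065*u)
# cup sides: mid-plane between silhouette edges near middle of cup
l,rr=wray(s,f,281.5,310),wray(s,f,352,310)
n=(l[1]/np.linalg.norm(l[1])+rr[1]/np.linalg.norm(rr[1]));
print('cup mid axis near z .075+',l[0]+n*(.075-l[0][2])/n[2], 'ang',np.degrees(np.arccos(l[1]@rr[1])))
im=f['image'].astype(int);g=((im[...,1]-np.maximum(im[...,0],im[...,2]))>40).astype(np.uint8);g[:90]=0;g[150:]=0;g[:,:230]=0;g[:,330:]=0
E=cv2.fitEllipse(cv2.convexHull(cv2.findNonZero(g)));print('pad',E[0],watz(s,f,*E[0],.006))
E
```

```text
[ 0.4817 -0.1953  0.008 ] [ 0.5521 -0.2167  0.008 ] 0.07353411945765795
az 1.2743022854817916
rest [ 0.5359 -0.1438]
cup mid axis near z .075+ [ 0.5359 -0.1432  0.075 ] ang 10.80326761113061
pad (277.55340576171875, 121.22708892822266) [0.5701 0.1852 0.006 ]
```

```bash
sed -i 's/1.287/1.277/; s/\.533,-\.144,/.5355,-.1440,/' pre.py; sed -i 's/print(p,R.tolist());//; $a print("grasp",rel(R0,p0,R,p+.09*R[:,1]))' pre.py; python3 pre.py
```

```text
[-0.0004 -0.0009 -0.0001  0.01    0.007   0.0015] [ 0.0762  0.0635 -0.      0.01    0.007   0.0015] [-0.7554  0.6616  0.2865  1.6932  0.7484  0.8987]
grasp [0.076  0.1535 0.0009 0.01   0.007  0.0015]
```

Request:
servo_tool --moves '[{"dx":0.038,"dy":0.032,"dz":0,"rx":0.01,"ry":0.007,"rz":0.0015},{"dx":0.076,"dy":0.0635,"dz":0,"rx":0.01,"ry":0.007,"rz":0.0015},{"dx":0.076,"dy":0.0635,"dz":0,"rx":0.01,"ry":0.007,"rz":0.0015},{"dx":0.076,"dy":0.085,"dz":0,"rx":0.01,"ry":0.007,"rz":0.0015},{"dx":0.076,"dy":0.11,"dz":0,"rx":0.01,"ry":0.007,"rz":0.0015},{"dx":0.076,"dy":0.135,"dz":0.001,"rx":0.01,"ry":0.007,"rz":0.0015},{"dx":0.076,"dy":0.1535,"dz":0.001,"rx":0.01,"ry":0.007,"rz":0.0015},{"dx":0.076,"dy":0.1535,"dz":0.001,"rx":0.01,"ry":0.007,"rz":0.0015},{"dx":0.076,"dy":0.1535,"dz":0.001,"rx":0.01,"ry":0.007,"rz":0.0015}]' --gripper 0.0854 --squeeze 40

```text
time: 2.9
position: [0.5233, -0.1796, 0.1103]
eef_rot: [[-0.184, 0.22, 0.958], [-0.616, 0.734, -0.287], [-0.766, -0.643, 0.001]]
force: [0.4, -0.1, 0.2]
finger_gap: 1.001
```

```bash
python3 pre.py;python3 - <<'E'
from plant import get_state,grab_frame
import cv2,pickle,numpy as np
s=get_state();f=grab_frame('wrist');pickle.dump((s,f),open('w2.pkl','wb'));cv2.imwrite('pics/w2.png',f['image'][200:])
E
```

```text
[-0.0737 -0.1548  0.0013  0.0018  0.0025  0.0004] [ 0.0029 -0.0905  0.0012  0.0018  0.0025  0.0004] [-0.6509  0.6983 -0.0546  1.2146  0.7993  1.0409]
grasp [ 0.0028 -0.0005  0.0013  0.0018  0.0025  0.0004]
```

View pics/w2.png

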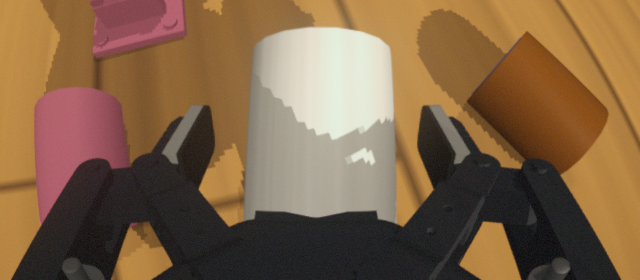

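Request:
servo_tool --moves '[{"dx":0.0028,"dy":0,"dz":0.0012,"rx":0.0018,"ry":0.0025,"rz":0},{"dx":0.0028,"dy":0,"dz":0.0012,"rx":0.0018,"ry":0.0025,"rz":0},{"dx":0.0028,"dy":0,"dz":0.0012,"rx":0.0018,"ry":0.0025,"rz":0},{"dx":0.0028,"dy":0,"dz":0.0012,"rx":0.0018,"ry":0.0025,"rz":0},{"dx":0.0028,"dy":0,"dz":0.0012,"rx":0.0018,"ry":0.0025,"rz":0},{"dx":0.0028,"dy":0,"dz":0.0012,"rx":0.0018,"ry":0.0025,"rz":0},{"dx":0.0028,"dy":0,"dz":0.0012,"rx":0.0018,"ry":0.0025,"rz":0},{"dx":0.0028,"dy":0,"dz":0.0012,"rx":0.0018,"ry":0.0025,"rz":0},{"dx":0.0028,"dy":0,"dz":0.0012,"rx":0.0018,"ry":0.0025,"rz":0},{"dx":0.0028,"dy":0,"dz":0.0012,"rx":0.0018,"ry":0.0025,"rz":0},{"dx":0.0028,"dy":0,"dz":0.0012,"rx":0.0018,"ry":0.0025,"rz":0},{"dx":0.0028,"dy":0,"dz":0.0012,"rx":0.0018,"ry":0.0025,"rz":0}]' --gripper 0.045 --squeeze 50

```text
time: 3.95
position: [0.5239, -0.1841, 0.1085]
eef_rot: [[-0.188, 0.224, 0.956], [-0.615, 0.732, -0.293], [-0.765, -0.644, 0.0]]
force: [-12.4, -6.1, 12.0]
finger_gap: 0.677
```

Request:
servo_tool --moves '[{"dx":-0.008,"dy":-0.006,"dz":0,"rx":0,"ry":0,"rz":0},{"dx":-0.023,"dy":-0.019,"dz":0,"rx":0,"ry":0,"rz":0},{"dx":-0.038,"dy":-0.032,"dz":0,"rx":0,"ry":0,"rz":0},{"dx":-0.061,"dy":-0.052,"dz":0,"rx":0,"ry":0,"rz":0},{"dx":-0.061,"dy":-0.052,"dz":0,"rx":0,"ry":0,"rz":0},{"dx":-0.061,"dy":-0.052,"dz":0,"rx":0,"ry":0,"rz":0},{"dx":-0.061,"dy":-0.052,"dz":0,"rx":0,"ry":0,"rz":0}]'

```text
time: 4.53
position: [0.5242, -0.184, 0.1876]
eef_rot: [[-0.187, 0.224, 0.957], [-0.616, 0.732, -0.292], [-0.765, -0.644, 0.001]]
force: [1.3, 1.1, -2.1]
finger_gap: 0.672
```

Run:
```python
from plant import get_state,grab_frame
import cv2,pickle,numpy as np
s=get_state();f=grab_frame('wrist');pickle.dump((s,f),open('w3.pkl','wb'));cv2.imwrite('pics/w3.png',f['image'])
print(s['position'],s['eef_rot'],s['force'],s['q'],s['finger_gap'])
```

```text
[ 0.52420473 -0.18402778  0.18764027] [[-1.87005572e-01  2.23754120e-01  9.56536988e-01]
 [-6.15834279e-01  7.31923493e-01 -2.91609568e-01]
 [-7.65360736e-01 -6.43600881e-01  9.21686002e-04]] [ 1.25741022  1.0842131  -2.10778046] [-0.65633127  0.6243931   0.03073387  1.37351207  0.79862055  1.04086171] 0.6723951188915502
```

View pics/w3.png

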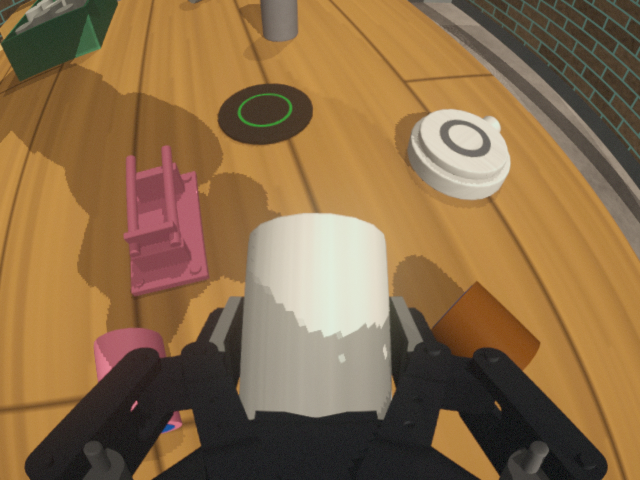

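```bash
cat > plan.py <<'E'
from h import *
np.set_printoptions(suppress=True,precision=4)
C=np.array([.570,.186,.006]);AZ=1.274;c=np.array([-.001,.0535,-.0005])
R0=toolR(AZ,np.radians(40))
h=np.array([np.cos(AZ),np.sin(AZ),0]);lat=-R0[:,2]
a0=np.cos(np.radians(10))*h+[0,0,np.sin(np.radians(10))]
def pose(phi,clear):  # phi>0 = negative ry
    R=R0@Ro.from_rotvec([0,-phi,0]).as_matrix()
    def geo(ph):
        a=R0@Ro.from_rotvec([0,-ph,0]).as_matrix()@R0.T@a0
        w=-(np.array([0,0,1.])-a[2]*a);w/=np.linalg.norm(w);return a,w
    P=C-.029*lat
    a,w=geo(min(phi,np.radians(179.5)))
    ph=np.clip(phi,np.radians(75),np.radians(179.5))
    a1,w1=geo(ph); m=P-.036*a1-.029*w1
    low=min(.036*a[2]+.029*w[2],-.036*a[2]+.029*w[2])
    m[2]=C[2]+clear-low
    return R,m-R@c,m,a
E
cat > go.py <<'E'
from plant import get_state
from plan import *
s=get_state();Rm,pm=np.array(s['eef_rot']),np.array(s['position'])
R,p,m,a=pose(0,.004)
print(rel(Rm,pm,R,p+[0,0,.06]),rel(Rm,pm,R,p),m,p,s['q'],s['force'])
E
python3 go.py; python3 -c "
from plan import *
for d in range(0,181,15):
    R,p,m,a=pose(np.radians(d),.004);print(d,m-C,a,np.degrees(np.arcsin(a[2])))"
```

```text
[-0.1608  0.2672 -0.0136  0.0008  0.0006  0.0007] [-0.1149  0.3058 -0.0136  0.0008  0.0006  0.0007] [0.6125 0.1547 0.0448] [0.6009 0.1148 0.0784] [-0.6562  0.625   0.0302  1.3734  0.7987  1.0409] [-0.7469 -0.1038 -2.9099]
0 [ 0.0425 -0.0313  0.0388] [0.288  0.9418 0.1736] 9.999999999999996
15 [ 0.0425 -0.0313  0.0382] [0.0935 0.9837 0.1537] 8.838661673548295
30 [ 0.0425 -0.0313  0.0363] [-0.0976  0.9907  0.095 ] 5.452969217737641
45 [ 0.0425 -0.0313  0.0331] [-0.2722  0.9623  0.0018] 0.1014927318483701
60 [ 0.0425 -0.0313  0.0371] [-0.4184  0.9003 -0.1198] -6.8784748596813285
75 [ 0.0425 -0.0313  0.0414] [-0.5263  0.8091 -0.2613] -15.1468966080083
90 [ 0.0412 -0.0244  0.0453] [-0.5885  0.6949 -0.4132] -24.404497337885616
105 [ 0.0374 -0.0176  0.0483] [-0.6009  0.5654 -0.5651] -34.4062607985565
120 [ 0.0317 -0.0115  0.05  ] [-0.5624  0.4295 -0.7066] -44.957975763777974
135 [ 0.0245 -0.0065  0.0501] [-0.4758  0.2963 -0.8281] -55.906425585339804
150 [ 0.0164 -0.0027  0.0484] [-0.347   0.1751 -0.9214] -67.12874035970201
165 [ 0.008  -0.0006  0.0451] [-0.1847  0.074  -0.98  ] -78.52294153838123
180 [0.0003 0.     0.0402] [-0.0064  0.002  -1.    ] -89.61697828060079
```

Request:
servo_tool --moves '[{"dx":-0.006,"dy":0.01,"dz":0,"rx":0,"ry":0,"rz":0},{"dx":-0.018,"dy":0.03,"dz":-0.001,"rx":0,"ry":0,"rz":0},{"dx":-0.033,"dy":0.055,"dz":-0.003,"rx":0,"ry":0,"rz":0},{"dx":-0.051,"dy":0.085,"dz":-0.004,"rx":0,"ry":0,"rz":0},{"dx":-0.072,"dy":0.12,"dz":-0.006,"rx":0,"ry":0,"rz":0},{"dx":-0.093,"dy":0.155,"dz":-0.008,"rx":0,"ry":0,"rz":0},{"dx":-0.112,"dy":0.186,"dz":-0.009,"rx":0,"ry":0,"rz":0},{"dx":-0.129,"dy":0.214,"dz":-0.011,"rx":0,"ry":0,"rz":0},{"dx":-0.142,"dy":0.236,"dz":-0.012,"rx":0,"ry":0,"rz":0},{"dx":-0.152,"dy":0.252,"dz":-0.013,"rx":0,"ry":0,"rz":0},{"dx":-0.158,"dy":0.262,"dz":-0.0135,"rx":0,"ry":0,"rz":0},{"dx":-0.161,"dy":0.267,"dz":-0.0135,"rx":0,"ry":0,"rz":0}]'

```text
time: 5.58
position: [0.6003, 0.1165, 0.138]
eef_rot: [[-0.188, 0.221, 0.957], [-0.616, 0.733, -0.29], [-0.765, -0.644, -0.001]]
force: [-0.2, 0.6, -2.4]
finger_gap: 0.674
```

```bash
python3 go.py
```

```text
[ 0.0007 -0.0014  0.0011  0.0031  0.0007  0.0011] [0.0466 0.0372 0.0011 0.0031 0.0007 0.0011] [0.6125 0.1547 0.0448] [0.6009 0.1148 0.0784] [-0.1121  0.4483 -0.398   0.5139  0.8524  1.8492] [-0.241   0.5748 -2.4266]
```

Request:
servo_tool --moves '[{"dx":0.012,"dy":0.009,"dz":0,"rx":0.003,"ry":0,"rz":0.001},{"dx":0.03,"dy":0.023,"dz":0.001,"rx":0.003,"ry":0,"rz":0.001},{"dx":0.042,"dy":0.033,"dz":0.001,"rx":0.003,"ry":0,"rz":0.001},{"dx":0.0466,"dy":0.0372,"dz":0.001,"rx":0.003,"ry":0,"rz":0.001},{"dx":0.0466,"dy":0.0372,"dz":0.001,"rx":0.003,"ry":0,"rz":0.001},{"dx":0.0466,"dy":0.0372,"dz":0.001,"rx":0.003,"ry":0,"rz":0.001}]'

```text
time: 6.08
position: [0.6017, 0.1128, 0.0798]
eef_rot: [[-0.187, 0.226, 0.956], [-0.615, 0.732, -0.294], [-0.766, -0.643, 0.002]]
force: [-0.5, 0.8, -2.1]
finger_gap: 0.672
```

```bash
python3 go.py
python3 - <<'E'
from plan import *
R0_,p0,_,_=pose(0,.004); N=26
from plan import pose
prev=(R0_,p0)
for k in range(1,N+1):
    ph=np.pi*k/N; cl=.004 if ph<2.4 else .004-.0015*(ph-2.4)/.74
    R,p,m,a=pose(ph,cl); print(k,np.round(rel(*prev,R,p),4).tolist())
    if k in(9,17): prev=(R,p);print('--')
E
python3 - <<'E'
from plant import grab_frame
import cv2
f=grab_frame('side');cv2.imwrite('pics/s4.png',cv2.resize(f['image'][200:400,200:420],None,fx=2.5,fy=2.5))
E
```

```text
[-0.046  -0.0364 -0.0013 -0.0024  0.0006 -0.0004] [ 0.      0.0021 -0.0014 -0.0024  0.0006 -0.0004] [0.6125 0.1547 0.0448] [0.6009 0.1148 0.0784] [-0.1185  0.5333 -0.4466  0.3788  0.8537  1.8464] [-0.5423  0.8182 -2.1019]
1 [0.0, 0.0001, 0.0001, 0.0, -0.1208, 0.0]
2 [0.0003, 0.0003, 0.0002, 0.0, -0.2417, 0.0]
3 [0.0007, 0.0008, 0.0003, -0.0, -0.3625, -0.0]
4 [0.0013, 0.0014, 0.0004, 0.0, -0.4833, -0.0]
5 [0.0021, 0.0022, 0.0005, 0.0, -0.6042, -0.0]
6 [0.0032, 0.0031, 0.0005, 0.0, -0.725, -0.0]
7 [0.0031, 0.0032, 0.0006, 0.0, -0.8458, -0.0]
8 [0.0015, 0.0019, 0.0006, 0.0, -0.9666, -0.0]
9 [-0.0002, 0.0007, 0.0006, 0.0, -1.0875, -0.0]
--
10 [-0.0008, -0.0013, 0.0015, -0.0, -0.1208, 0.0]
11 [-0.0019, -0.0022, 0.0031, 0.0, -0.2417, 0.0]
12 [-0.0046, -0.0011, 0.0055, -0.0, -0.3625, -0.0]
13 [-0.0078, -0.0001, 0.0075, 0.0, -0.4833, -0.0]
14 [-0.0113, 0.0009, 0.009, 0.0, -0.6042, -0.0]
15 [-0.015, 0.0019, 0.01, 0.0, -0.725, -0.0]
16 [-0.0189, 0.0029, 0.0105, -0.0, -0.8458, -0.0]
17 [-0.0229, 0.0039, 0.0104, -0.0, -0.9666, -0.0]
--
18 [-0.0027, 0.0009, 0.003, 0.0, -0.1208, -0.0]
19 [-0.0059, 0.0019, 0.0056, 0.0, -0.2417, 0.0]
20 [-0.0094, 0.0028, 0.0078, 0.0, -0.3625, 0.0]
21 [-0.0133, 0.0039, 0.0095, 0.0, -0.4833, 0.0]
22 [-0.0174, 0.0049, 0.0107, 0.0, -0.6042, -0.0]
23 [-0.0218, 0.0059, 0.0114, 0.0, -0.725, 0.0]
24 [-0.0262, 0.007, 0.0116, 0.0, -0.8458, -0.0]
25 [-0.0307, 0.008, 0.0113, 0.0, -0.9666, -0.0]
26 [-0.0349, 0.009, 0.0105, 0.0, -1.0875, 0.0]
```

View pics/s4.png

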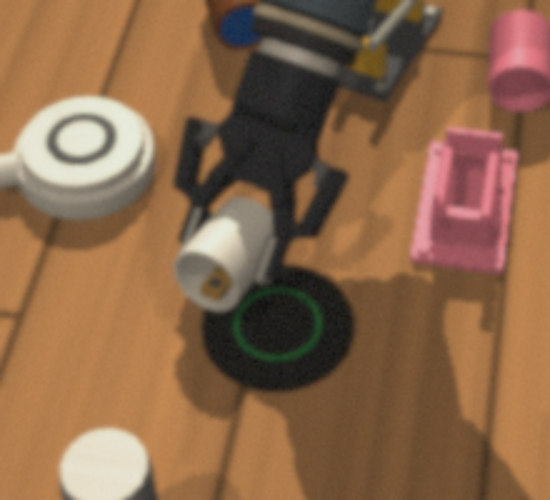

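Request:
servo_tool --moves '[{"dx":0,"dy":0.002,"dz":-0.001,"rx":0,"ry":-0.121,"rz":0},{"dx":0,"dy":0.002,"dz":-0.001,"rx":0,"ry":-0.242,"rz":0},{"dx":0.0005,"dy":0.0025,"dz":-0.001,"rx":0,"ry":-0.3625,"rz":0},{"dx":0.001,"dy":0.003,"dz":-0.001,"rx":0,"ry":-0.483,"rz":0},{"dx":0.002,"dy":0.004,"dz":-0.001,"rx":0,"ry":-0.604,"rz":0},{"dx":0.003,"dy":0.005,"dz":-0.001,"rx":0,"ry":-0.725,"rz":0},{"dx":0.003,"dy":0.005,"dz":-0.001,"rx":0,"ry":-0.846,"rz":0},{"dx":0.0015,"dy":0.004,"dz":-0.001,"rx":0,"ry":-0.967,"rz":0},{"dx":0,"dy":0.0027,"dz":-0.001,"rx":0,"ry":-1.0875,"rz":0}]'

```text
time: 6.88
position: [0.6019, 0.1152, 0.0793]
eef_rot: [[0.764, 0.228, 0.604], [-0.543, 0.732, 0.411], [-0.348, -0.642, 0.683]]
force: [-0.3, -0.7, -1.8]
finger_gap: 0.678
```

Run:
```python
from plant import get_state
from plan import *
s=get_state();Rm,pm=np.array(s['eef_rot']),np.array(s['position'])
k0=9;b=pose(np.pi*k0/26,.004);print('err',rel(Rm,pm,b[0],b[1]),s['q'],s['force'])
for k in range(10,22):
    R,p,m,a=pose(np.pi*k/26,.004); print(k,np.round(rel(b[0],b[1],R,p),4).tolist())
```

```text
err [ 0.0002  0.0006 -0.001  -0.0023  0.0084  0.0029] [-0.1141  0.5327 -0.4508  0.3685  0.8528  0.759 ] [-0.3167 -0.7386 -1.7758]
10 [-0.0008, -0.0013, 0.0015, -0.0, -0.1208, 0.0]
11 [-0.0019, -0.0022, 0.0031, 0.0, -0.2417, 0.0]
12 [-0.0046, -0.0011, 0.0055, -0.0, -0.3625, -0.0]
13 [-0.0078, -0.0001, 0.0075, 0.0, -0.4833, -0.0]
14 [-0.0113, 0.0009, 0.009, 0.0, -0.6042, -0.0]
15 [-0.015, 0.0019, 0.01, 0.0, -0.725, -0.0]
16 [-0.0189, 0.0029, 0.0105, -0.0, -0.8458, -0.0]
17 [-0.0229, 0.0039, 0.0104, -0.0, -0.9666, -0.0]
18 [-0.0269, 0.0048, 0.0099, 0.0, -1.0875, -0.0]
19 [-0.0309, 0.0058, 0.0088, 0.0, -1.2083, -0.0]
20 [-0.0347, 0.0067, 0.0072, 0.0, -1.3291, -0.0]
21 [-0.0384, 0.0076, 0.0051, -0.0, -1.45, -0.0]
```

Tracking is good; roll on through the pouring part.

Request:
servo_tool --moves '[{"dx":-0.001,"dy":-0.001,"dz":0.0015,"rx":0,"ry":-0.121,"rz":0},{"dx":-0.002,"dy":-0.002,"dz":0.003,"rx":0,"ry":-0.242,"rz":0},{"dx":-0.0045,"dy":-0.001,"dz":0.005,"rx":0,"ry":-0.3625,"rz":0},{"dx":-0.008,"dy":0,"dz":0.007,"rx":0,"ry":-0.483,"rz":0},{"dx":-0.0115,"dy":0.001,"dz":0.0085,"rx":0,"ry":-0.604,"rz":0},{"dx":-0.015,"dy":0.002,"dz":0.0095,"rx":0,"ry":-0.725,"rz":0},{"dx":-0.019,"dy":0.003,"dz":0.01,"rx":0,"ry":-0.846,"rz":0},{"dx":-0.023,"dy":0.004,"dz":0.01,"rx":0,"ry":-0.967,"rz":0},{"dx":-0.027,"dy":0.005,"dz":0.0095,"rx":0,"ry":-1.0875,"rz":0},{"dx":-0.031,"dy":0.006,"dz":0.0085,"rx":0,"ry":-1.208,"rz":0},{"dx":-0.035,"dy":0.007,"dz":0.007,"rx":0,"ry":-1.329,"rz":0},{"dx":-0.0385,"dy":0.0075,"dz":0.005,"rx":0,"ry":-1.45,"rz":0}]'

```text
time: 7.88
position: [0.5775, 0.144, 0.0918]
eef_rot: [[0.691, 0.228, -0.686], [0.343, 0.732, 0.589], [0.636, -0.642, 0.428]]
force: [1.3, 1.3, -1.1]
finger_gap: 0.674
```

Run:
```python
from plant import get_state
from plan import *
s=get_state();Rm,pm=np.array(s['eef_rot']),np.array(s['position'])
k0=21;b=pose(np.pi*k0/26,.004);print('err',rel(Rm,pm,b[0],b[1]),s['q'],s['force'])
for k in range(22,27):
    R,p,m,a=pose(np.pi*k/26,.004-.0004*(k-21)); print(k,np.round(rel(b[0],b[1],R,p),4).tolist(),np.round(rel(Rm,pm,R,p),4).tolist())
```

```text
err [-0.0011  0.0006 -0.0006  0.0026  0.0092  0.0032] [-0.0648  0.4651 -0.5375  0.2946  0.8411 -0.6191] [ 1.2648  1.2794 -1.1161]
22 [-0.0032, 0.0011, 0.0029, -0.0, -0.1208, -0.0] [-0.0043, 0.0018, 0.0023, 0.0027, -0.1116, 0.003]
23 [-0.0068, 0.0023, 0.0055, -0.0, -0.2417, -0.0] [-0.0079, 0.0029, 0.0049, 0.0029, -0.2325, 0.0029]
24 [-0.0107, 0.0034, 0.0077, 0.0, -0.3625, -0.0] [-0.0118, 0.004, 0.0071, 0.0031, -0.3533, 0.0027]
25 [-0.015, 0.0045, 0.0094, 0.0, -0.4833, -0.0] [-0.016, 0.0051, 0.0089, 0.0033, -0.4741, 0.0025]
26 [-0.0191, 0.0056, 0.0106, -0.0, -0.6042, -0.0] [-0.0202, 0.0061, 0.0102, 0.0034, -0.595, 0.0023]
```

Request:
servo_tool --moves '[{"dx":-0.003,"dy":0.001,"dz":0.003,"rx":0.001,"ry":-0.121,"rz":0.001},{"dx":-0.007,"dy":0.0025,"dz":0.0055,"rx":0.002,"ry":-0.242,"rz":0.002},{"dx":-0.011,"dy":0.0035,"dz":0.0075,"rx":0.003,"ry":-0.3625,"rz":0.002},{"dx":-0.015,"dy":0.0045,"dz":0.0095,"rx":0.003,"ry":-0.483,"rz":0.002},{"dx":-0.0195,"dy":0.0057,"dz":0.0105,"rx":0.003,"ry":-0.604,"rz":0.002},{"dx":-0.0195,"dy":0.0057,"dz":0.0105,"rx":0.003,"ry":-0.604,"rz":0.002},{"dx":-0.0195,"dy":0.0057,"dz":0.0105,"rx":0.003,"ry":-0.604,"rz":0.002},{"dx":-0.0195,"dy":0.0057,"dz":0.0105,"rx":0.003,"ry":-0.604,"rz":0.002}]'

```text
time: 8.55
position: [0.5581, 0.1476, 0.0796]
eef_rot: [[0.19, 0.224, -0.956], [0.614, 0.732, 0.294], [0.766, -0.643, 0.002]]
force: [0.2, 1.0, -0.9]
finger_gap: 0.674
```

```bash
cat > st.py <<'E'
from plant import get_state,grab_frame
from plan import *
import sys,pickle
s=get_state();Rm,pm=np.array(s['eef_rot']),np.array(s['position'])
R,p,m,a=pose(np.pi,0);print('to contact',rel(Rm,pm,R,p),'cup',pm+Rm@c,'axis',Rm@R0.T@a0,s['q'],s['force'],s['time'])
E
python3 st.py
python3 - <<'E'
from plant import grab_frame,get_state
import cv2,numpy as np,pickle
f=grab_frame('side');a=cv2.resize(f['image'][250:400,230:400],(400,353))
s=get_state();g=grab_frame('wrist');pickle.dump((s,g),open('w5.pkl','wb'));b=cv2.resize(g['image'],(400,300));c=np.zeros((353,800,3),np.uint8);c[:,:400]=a;c[:300,400:]=b
cv2.imwrite('pics/s5.png',c)
E
```

```text
to contact [-0.0018  0.0014  0.0001  0.     -0.0021 -0.0003] cup [0.5703 0.186  0.0444] axis [-0.0016  0.0002 -1.    ] [-0.0602  0.4583 -0.5956  0.2447  0.8398 -1.21  ] [ 0.1563  1.0067 -0.9163] 8.55
```

View pics/s5.png

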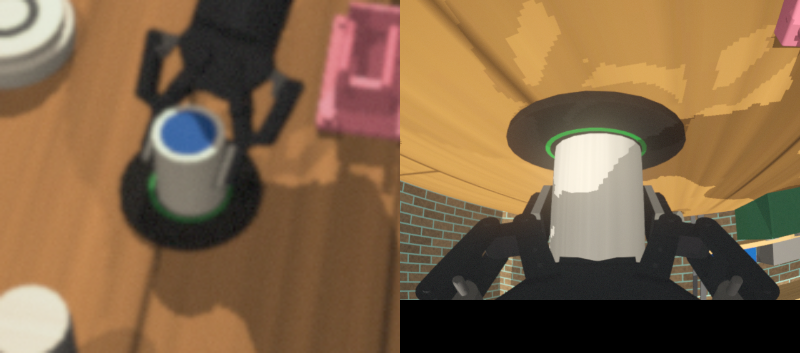

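Request:
servo_tool --moves '[{"dx":-0.001,"dy":0.0008,"dz":0,"rx":0,"ry":0,"rz":0},{"dx":-0.002,"dy":0.0016,"dz":0,"rx":0,"ry":0,"rz":0},{"dx":-0.0024,"dy":0.002,"dz":0,"rx":0,"ry":0,"rz":0},{"dx":-0.0024,"dy":0.002,"dz":0,"rx":0,"ry":0,"rz":0},{"dx":-0.0024,"dy":0.002,"dz":0,"rx":0,"ry":0,"rz":0}]'

```text
time: 9.07
position: [0.5583, 0.1482, 0.0785]
eef_rot: [[0.185, 0.225, -0.957], [0.612, 0.736, 0.291], [0.769, -0.639, -0.001]]
force: [-16.3, -9.4, 35.7]
finger_gap: 0.673
```

```bash
python3 st.py
```

```text
to contact [-0.0013  0.0002  0.0001 -0.0003  0.0018  0.005 ] cup [0.5706 0.1868 0.0435] axis [ 0.0026  0.0045 -1.    ] [-0.0606  0.4619 -0.5977  0.2371  0.845  -1.2127] [-16.2591  -9.413   35.7188] 9.0667
```

Request:
servo_tool --moves '[{"dx":0.0006,"dy":-0.0005,"dz":0,"rx":0,"ry":0,"rz":0},{"dx":0.0012,"dy":-0.001,"dz":0,"rx":0,"ry":0,"rz":0},{"dx":0.0012,"dy":-0.001,"dz":0,"rx":0,"ry":0,"rz":0},{"dx":0.0012,"dy":-0.001,"dz":0,"rx":0,"ry":0,"rz":0},{"dx":0.0012,"dy":-0.001,"dz":0,"rx":0,"ry":0,"rz":0}]'

```text
time: 9.48
position: [0.5582, 0.1481, 0.0787]
eef_rot: [[0.186, 0.224, -0.957], [0.613, 0.734, 0.291], [0.768, -0.641, -0.001]]
force: [-3.8, -0.7, 13.7]
finger_gap: 0.674
```

```bash
python3 st.py
```

```text
to contact [-0.0014  0.0005  0.0001 -0.0004  0.0015  0.0023] cup [0.5705 0.1866 0.0437] axis [ 0.0015  0.0019 -1.    ] [-0.06    0.4607 -0.5966  0.2402  0.8423 -1.2127] [-3.8402 -0.7021 13.6953] 9.4833
```

Request:
servo_tool --moves '[{"dx":0.0015,"dy":-0.0013,"dz":0,"rx":0,"ry":0,"rz":0},{"dx":0.004,"dy":-0.0033,"dz":0,"rx":0,"ry":0,"rz":0},{"dx":0.0075,"dy":-0.0063,"dz":0,"rx":0,"ry":0,"rz":0},{"dx":0.0115,"dy":-0.0096,"dz":0,"rx":0,"ry":0,"rz":0},{"dx":0.0165,"dy":-0.0138,"dz":0,"rx":0,"ry":0,"rz":0},{"dx":0.023,"dy":-0.0192,"dz":0,"rx":0,"ry":0,"rz":0},{"dx":0.031,"dy":-0.0259,"dz":0,"rx":0,"ry":0,"rz":0},{"dx":0.042,"dy":-0.0351,"dz":0,"rx":0,"ry":0,"rz":0},{"dx":0.057,"dy":-0.0476,"dz":0,"rx":0,"ry":0,"rz":0},{"dx":0.075,"dy":-0.0627,"dz":0,"rx":0,"ry":0,"rz":0},{"dx":0.095,"dy":-0.0794,"dz":0,"rx":0,"ry":0,"rz":0},{"dx":0.115,"dy":-0.0961,"dz":0,"rx":0,"ry":0,"rz":0}]'

```text
time: 10.48
position: [0.5571, 0.1481, 0.2289]
eef_rot: [[0.187, 0.223, -0.957], [0.615, 0.732, 0.291], [0.766, -0.643, -0.0]]
force: [0.1, -0.6, -1.8]
finger_gap: 0.673
```

```bash
python3 st.py
python3 - <<'E'
from plant import grab_frame,get_state
import cv2,numpy as np
f=grab_frame('side');a=cv2.resize(f['image'][200:400,230:430],(400,400))
g=grab_frame('wrist');b=cv2.resize(g['image'],(400,300));c=np.zeros((400,800,3),np.uint8);c[:,:400]=a;c[:300,400:]=b
cv2.imwrite('pics/s6.png',c)
E
```

```text
to contact [-0.1162  0.0973 -0.0009 -0.0008  0.0011 -0.0006] cup [0.5693 0.1865 0.1938] axis [ 0.0001 -0.0007 -1.    ] [-0.0593  0.2464 -0.4319  0.6207  0.8395 -1.2129] [ 0.1012 -0.5834 -1.7709] 10.4833
```

View pics/s6.png

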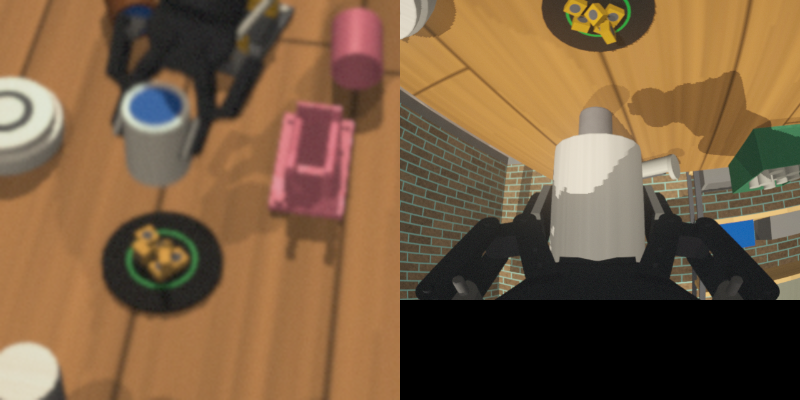

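Request:
servo_tool --moves '[{"dx":0,"dy":0,"dz":0,"rx":0,"ry":0.12,"rz":0},{"dx":0,"dy":0,"dz":0,"rx":0,"ry":0.24,"rz":0},{"dx":0,"dy":0,"dz":0,"rx":0,"ry":0.36,"rz":0},{"dx":0,"dy":0,"dz":0,"rx":0,"ry":0.48,"rz":0},{"dx":0,"dy":0,"dz":0,"rx":0,"ry":0.6,"rz":0},{"dx":0,"dy":0,"dz":0,"rx":0,"ry":0.72,"rz":0},{"dx":0,"dy":0,"dz":0,"rx":0,"ry":0.84,"rz":0},{"dx":0,"dy":0,"dz":0,"rx":0,"ry":0.96,"rz":0},{"dx":0,"dy":0,"dz":0,"rx":0,"ry":1.08,"rz":0},{"dx":0,"dy":0,"dz":0,"rx":0,"ry":1.2,"rz":0},{"dx":0,"dy":0,"dz":0,"rx":0,"ry":1.32,"rz":0},{"dx":0,"dy":0,"dz":0,"rx":0,"ry":1.44,"rz":0}]'

```text
time: 11.58
position: [0.5572, 0.1481, 0.2268]
eef_rot: [[0.973, 0.223, 0.067], [-0.212, 0.732, 0.647], [0.095, -0.643, 0.76]]
force: [0.2, -0.1, -1.8]
finger_gap: 0.673
```

Request:
servo_tool --moves '[{"dx":0,"dy":0,"dz":0,"rx":0,"ry":0.12,"rz":0},{"dx":0,"dy":0,"dz":0,"rx":0,"ry":0.24,"rz":0},{"dx":0,"dy":0,"dz":0,"rx":0,"ry":0.36,"rz":0},{"dx":0,"dy":0,"dz":0,"rx":0,"ry":0.48,"rz":0},{"dx":0,"dy":0,"dz":0,"rx":0,"ry":0.6,"rz":0},{"dx":0,"dy":0,"dz":0,"rx":0,"ry":0.72,"rz":0},{"dx":0,"dy":0,"dz":0,"rx":0,"ry":0.84,"rz":0},{"dx":0,"dy":0,"dz":0,"rx":0,"ry":0.96,"rz":0},{"dx":0,"dy":0,"dz":0,"rx":0,"ry":1.08,"rz":0},{"dx":0,"dy":0,"dz":0,"rx":0,"ry":1.2,"rz":0},{"dx":0,"dy":0,"dz":0,"rx":0,"ry":1.32,"rz":0},{"dx":0,"dy":0,"dz":0,"rx":0,"ry":1.44,"rz":0}]'

```text
time: 12.58
position: [0.5572, 0.1481, 0.2268]
eef_rot: [[0.06, 0.223, 0.973], [-0.669, 0.732, -0.126], [-0.741, -0.643, 0.193]]
force: [-0.6, 0.5, -0.7]
finger_gap: 0.675
```

```bash
cat > home.py <<'E'
from plant import get_state
from h import *
import pickle
np.set_printoptions(suppress=True,precision=4)
w,_=pickle.load(open('w3.pkl','rb'))
s=get_state();Rm,pm=np.array(s['eef_rot']),np.array(s['position']);R,p=np.array(w['eef_rot']),np.array(w['position'])
print('lift pose',rel(Rm,pm,R,p),s['q'],s['force'],s['time'])
ax=np.array([np.cos(np.radians(10))*np.cos(1.277),np.cos(np.radians(10))*np.sin(1.277),.1736])
print('axis',Rm.T@ax,'above home',rel(Rm,pm,R,p-[0,0,.079]+.002*ax+[0,0,.01]))
E
python3 home.py
```

```text
lift pose [ 0.2493 -0.2253  0.0022  0.0011  0.2551 -0.0003] [-0.0593  0.249  -0.4343  0.6163  0.8394  1.673 ] [-0.555   0.5177 -0.7407] 12.5833
axis [-0.7421  0.6421  0.1922] above home [ 0.2989 -0.1796 -0.0107  0.0011  0.2551 -0.0003]
```

Request:
servo_tool --moves '[{"dx":0.02,"dy":-0.018,"dz":0,"rx":0,"ry":0.1,"rz":0},{"dx":0.045,"dy":-0.041,"dz":0,"rx":0,"ry":0.2,"rz":0},{"dx":0.072,"dy":-0.065,"dz":0,"rx":0.001,"ry":0.255,"rz":0},{"dx":0.1,"dy":-0.09,"dz":0.001,"rx":0.001,"ry":0.255,"rz":0},{"dx":0.128,"dy":-0.115,"dz":0.001,"rx":0.001,"ry":0.255,"rz":0},{"dx":0.156,"dy":-0.141,"dz":0.002,"rx":0.001,"ry":0.255,"rz":0},{"dx":0.184,"dy":-0.166,"dz":0.002,"rx":0.001,"ry":0.255,"rz":0},{"dx":0.21,"dy":-0.19,"dz":0.002,"rx":0.001,"ry":0.255,"rz":0},{"dx":0.232,"dy":-0.21,"dz":0.002,"rx":0.001,"ry":0.255,"rz":0},{"dx":0.249,"dy":-0.225,"dz":0.002,"rx":0.001,"ry":0.255,"rz":0},{"dx":0.249,"dy":-0.225,"dz":0.002,"rx":0.001,"ry":0.255,"rz":0},{"dx":0.249,"dy":-0.225,"dz":0.002,"rx":0.001,"ry":0.255,"rz":0}]'

```text
time: 13.58
position: [0.5257, -0.1848, 0.1874]
eef_rot: [[-0.183, 0.225, 0.957], [-0.617, 0.732, -0.29], [-0.766, -0.643, 0.005]]
force: [-0.4, -0.0, -1.2]
finger_gap: 0.672
```

```bash
python3 home.py
```

```text
lift pose [-0.0004  0.0001 -0.0017 -0.0011  0.0045 -0.0008] [-0.6563  0.6274  0.0349  1.3739  0.8     1.037 ] [-0.4295 -0.0132 -1.2067] 13.5833
axis [-0.7661  0.6427  0.0008] above home [ 0.0509  0.0457 -0.002  -0.0011  0.0045 -0.0008]
```

Lower to 10 mm above home, 2 mm forward.

Request:
servo_tool --moves '[{"dx":0.012,"dy":0.011,"dz":-0.001,"rx":-0.001,"ry":0.0045,"rz":-0.001},{"dx":0.03,"dy":0.027,"dz":-0.0018,"rx":-0.001,"ry":0.0045,"rz":-0.001},{"dx":0.045,"dy":0.04,"dz":-0.0018,"rx":-0.001,"ry":0.0045,"rz":-0.001},{"dx":0.051,"dy":0.0457,"dz":-0.0018,"rx":-0.001,"ry":0.0045,"rz":-0.001},{"dx":0.051,"dy":0.0457,"dz":-0.0018,"rx":-0.001,"ry":0.0045,"rz":-0.001},{"dx":0.051,"dy":0.0457,"dz":-0.0018,"rx":-0.001,"ry":0.0045,"rz":-0.001}]'

```text
time: 14.08
position: [0.5253, -0.1806, 0.1203]
eef_rot: [[-0.185, 0.223, 0.957], [-0.617, 0.732, -0.289], [-0.765, -0.644, 0.002]]
force: [0.3, 0.3, -1.3]
finger_gap: 0.675
```

```bash
python3 home.py
```

```text
lift pose [-0.0492 -0.0461  0.      0.0013  0.0025  0.0001] [-0.6504  0.6882 -0.0428  1.232   0.8001  1.0452] [ 0.3276  0.2658 -1.2683] 14.0833
axis [-0.7668  0.6419  0.0008] above home [ 0.0021 -0.0004 -0.0001  0.0013  0.0025  0.0001]
```

Request:
servo_tool --moves '[{"dx":0.004,"dy":0.0025,"dz":0,"rx":0.001,"ry":0.0025,"rz":0},{"dx":0.0075,"dy":0.0047,"dz":0,"rx":0.001,"ry":0.0025,"rz":0},{"dx":0.009,"dy":0.0055,"dz":0,"rx":0.001,"ry":0.0025,"rz":0},{"dx":0.009,"dy":0.0055,"dz":0,"rx":0.001,"ry":0.0025,"rz":0}]'

```text
time: 14.42
position: [0.5248, -0.1829, 0.1095]
eef_rot: [[-0.187, 0.224, 0.956], [-0.616, 0.732, -0.292], [-0.765, -0.644, 0.001]]
force: [-1.0, -0.0, 0.7]
finger_gap: 0.675
```

```bash
python3 home.py
```

```text
lift pose [-0.059  -0.0513 -0.0002 -0.0008 -0.0003  0.0001] [-0.6543  0.7017 -0.0495  1.213   0.7997  1.0447] [-0.9552 -0.0377  0.6832] 14.4167
axis [-0.7668  0.6419 -0.0027] above home [-0.0078 -0.0056 -0.0003 -0.0008 -0.0003  0.0001]
```

Request:
servo_tool --moves '[{"dx":0.0006,"dy":0.0005,"dz":0,"rx":0,"ry":0,"rz":0},{"dx":0.0006,"dy":0.0005,"dz":0,"rx":0,"ry":0,"rz":0},{"dx":0.0014,"dy":-0.0002,"dz":0,"rx":0,"ry":0,"rz":0},{"dx":0.0014,"dy":-0.0002,"dz":0,"rx":0,"ry":0,"rz":0},{"dx":0.0014,"dy":-0.0002,"dz":0,"rx":0,"ry":0,"rz":0}]'

```text
time: 14.83
position: [0.5245, -0.1837, 0.109]
eef_rot: [[-0.187, 0.224, 0.956], [-0.616, 0.732, -0.292], [-0.766, -0.643, 0.001]]
force: [-3.6, 1.0, 7.0]
finger_gap: 0.674
```

```bash
python3 home.py
```

```text
lift pose [-0.06   -0.0509 -0.0001 -0.0006 -0.0005 -0.0002] [-0.6558  0.7033 -0.0484  1.2144  0.7994  1.0426] [-3.6129  1.0003  6.9533] 14.8333
axis [-0.7665  0.6422 -0.0027] above home [-0.0087 -0.0052 -0.0002 -0.0006 -0.0005 -0.0002]
```

Request:
servo_tool --moves '[{"dx":0.0008,"dy":-0.0006,"dz":0,"rx":0,"ry":0,"rz":0},{"dx":0.0008,"dy":-0.0006,"dz":0,"rx":0,"ry":0,"rz":0},{"dx":0.0008,"dy":-0.0006,"dz":0,"rx":0,"ry":0,"rz":0}]'

```text
time: 15.08
position: [0.5241, -0.1845, 0.1087]
eef_rot: [[-0.188, 0.224, 0.956], [-0.615, 0.732, -0.292], [-0.766, -0.643, 0.001]]
force: [-3.7, 2.8, 8.0]
finger_gap: 0.673
```

Request:
servo_tool --moves '[{"dx":0.0008,"dy":-0.0006,"dz":0,"rx":0,"ry":0,"rz":0},{"dx":0.0008,"dy":-0.0006,"dz":0,"rx":0,"ry":0,"rz":0},{"dx":0.0008,"dy":-0.0006,"dz":0,"rx":0,"ry":0,"rz":0}]'

```text
time: 15.33
position: [0.5238, -0.1853, 0.1085]
eef_rot: [[-0.188, 0.224, 0.956], [-0.615, 0.732, -0.292], [-0.766, -0.643, 0.0]]
force: [-4.5, 3.1, 8.1]
finger_gap: 0.675
```

Request:
servo_tool --moves '[{"dx":0.0008,"dy":-0.0006,"dz":0,"rx":0,"ry":0,"rz":0},{"dx":0.0008,"dy":-0.0006,"dz":0,"rx":0,"ry":0,"rz":0},{"dx":0.0008,"dy":-0.0006,"dz":0,"rx":0,"ry":0,"rz":0}]'

```text
time: 15.58
position: [0.5237, -0.1855, 0.1085]
eef_rot: [[-0.187, 0.224, 0.956], [-0.614, 0.733, -0.292], [-0.767, -0.642, 0.0]]
force: [0.2, 11.5, 8.8]
finger_gap: 0.677
```

Request:
servo_tool --moves '[{"dx":0.0008,"dy":-0.0006,"dz":0,"rx":0,"ry":0,"rz":0},{"dx":0.0008,"dy":-0.0006,"dz":0,"rx":0,"ry":0,"rz":0},{"dx":0.0008,"dy":-0.0006,"dz":0,"rx":0,"ry":0,"rz":0}]'

```text
time: 15.83
position: [0.5237, -0.1858, 0.1086]
eef_rot: [[-0.187, 0.225, 0.956], [-0.613, 0.734, -0.292], [-0.768, -0.641, 0.0]]
force: [2.8, 19.6, 10.6]
finger_gap: 0.676
```

Request:
servo_tool --moves '[{"dx":-0.0009,"dy":0.0008,"dz":0,"rx":0,"ry":0,"rz":0},{"dx":-0.0009,"dy":0.0008,"dz":0,"rx":0,"ry":0,"rz":0},{"dx":-0.0009,"dy":0.0008,"dz":0,"rx":0,"ry":0,"rz":0}]'

```text
time: 16.08
position: [0.5238, -0.1854, 0.1085]
eef_rot: [[-0.187, 0.224, 0.956], [-0.614, 0.733, -0.292], [-0.767, -0.642, 0.0]]
force: [-1.3, 9.9, 8.7]
finger_gap: 0.674
```

Request:
servo_tool --moves '[{"dx":0,"dy":0,"dz":0,"rx":0,"ry":0,"rz":0},{"dx":0,"dy":0,"dz":0,"rx":0,"ry":0,"rz":0},{"dx":0,"dy":0,"dz":0,"rx":0,"ry":0,"rz":0},{"dx":0,"dy":0,"dz":0,"rx":0,"ry":0,"rz":0},{"dx":0,"dy":0,"dz":0,"rx":0,"ry":0,"rz":0},{"dx":0,"dy":0,"dz":0,"rx":0,"ry":0,"rz":0}]' --gripper 0.0854

```text
time: 16.58
position: [0.5237, -0.1865, 0.1075]
eef_rot: [[-0.188, 0.224, 0.956], [-0.616, 0.731, -0.292], [-0.765, -0.644, 0.001]]
force: [0.1, -0.4, -0.6]
finger_gap: 1.004
```

```bash
python3 home.py;  python3 - <<'E'
from plant import grab_frame
import cv2
cv2.imwrite('pics/w7.png',cv2.resize(grab_frame('wrist')['image'],(480,360)))
E
```

```text
lift pose [-0.0629 -0.0497 -0.0001 -0.0004 -0.0005  0.0005] [-0.6601  0.7077 -0.0442  1.2179  0.7969  1.037 ] [ 0.0905 -0.3587 -0.5851] 16.5833
axis [-0.767   0.6416 -0.0025] above home [-0.0116 -0.0039 -0.0002 -0.0004 -0.0005  0.0005]
```

View pics/w7.png

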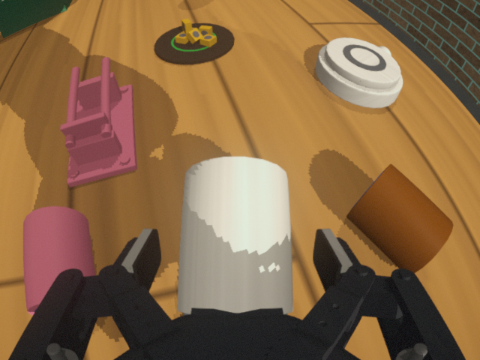

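Released, cup between open fingers. Retreat along −y tool, then up.

Request:
servo_tool --moves '[{"dx":0,"dy":-0.01,"dz":0,"rx":0,"ry":0,"rz":0},{"dx":0,"dy":-0.03,"dz":0,"rx":0,"ry":0,"rz":0},{"dx":0,"dy":-0.055,"dz":0,"rx":0,"ry":0,"rz":0},{"dx":0,"dy":-0.085,"dz":0,"rx":0,"ry":0,"rz":0},{"dx":-0.02,"dy":-0.11,"dz":0,"rx":0,"ry":0,"rz":0},{"dx":-0.045,"dy":-0.13,"dz":0,"rx":0,"ry":0,"rz":0},{"dx":-0.07,"dy":-0.15,"dz":0,"rx":0,"ry":0,"rz":0},{"dx":-0.07,"dy":-0.15,"dz":0,"rx":0,"ry":0,"rz":0},{"dx":-0.07,"dy":-0.15,"dz":0,"rx":0,"ry":0,"rz":0}]'

```text
time: 17.38
position: [0.5035, -0.2534, 0.2591]
eef_rot: [[-0.186, 0.225, 0.956], [-0.618, 0.73, -0.292], [-0.764, -0.645, 0.004]]
force: [-0.3, 0.1, -0.9]
finger_gap: 0.996
```

Run:
```python
from plant import grab_frame,get_state
import cv2,numpy as np,pickle
from h import *
print(get_state()['time'])
o=pickle.load(open('f0.pkl','rb'))
z=lambda im:cv2.resize(im,(400,300))
f=grab_frame('side');t=grab_frame('top');w=grab_frame('wrist')['image']
A=f['image'];O=o['side']['image']
c=np.vstack([np.hstack([z(O[165:240,310:410]),z(A[165:240,310:410])]),np.hstack([z(w),z(t['image'][180:255,205:305])])])
cv2.imwrite('pics/s8.png',c)
d=cv2.absdiff(A,O).max(2);
# cup mask centroid before/after in side
for im in(O,A):
    m=((im.min(2)>110)).astype(np.uint8);m[:170]=0;m[215:]=0;m[:,:330]=0;m[:,375:]=0
    print(cv2.connectedComponentsWithStats(m)[2:])
```

```text
17.3833
(array([[     0,      0,    640,    480, 306807],
       [   338,    175,     30,     23,    387],
       [   371,    203,      3,      2,      6]], dtype=int32), array([[319.45591202, 239.56908415],
       [353.63824289, 185.28940568],
       [372.        , 203.5       ]]))
(array([[     0,      0,    640,    480, 306672],
       [   338,    175,     30,     23,    411],
       [   337,    203,     17,      9,    105],
       [   370,    202,      4,      4,     12]], dtype=int32), array([[319.44282817, 239.585192  ],
       [354.14355231, 185.31386861],
       [344.93333333, 206.8952381 ],
       [371.5       , 203.5       ]]))
```

View pics/s8.png

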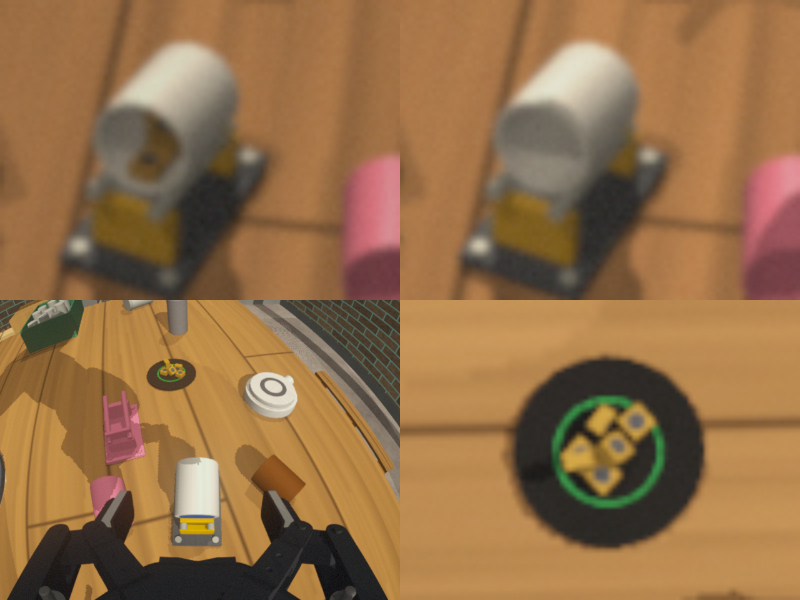

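```bash
python3 -c "
from plant import r
print(r.finish_job())"
```

```text
the job is handed in; nothing more can be done
None
```

The job is done and handed in at about 17.5 s. I tipped the cup over onto the middle of the pad with its rim 3–4 mm above the rubber. I then set it mouth-down, lifted it straight up about 150 mm, turned it back in the air, and laid it home against the tail stop.

**Last checks:**
- **Cup:** it looks empty, and its outline in the side view fills the same pixel box as before the job.
- **Nuts:** they form one heap inside the pad. I could clearly make out five, with the sixth probably among the overlapping ones; none were visible off the pad or in the cup.
- **Bystanders:** the arm stayed well clear of the casting, hammer and can. The casting and the can look undisturbed in the last wrist picture, but the hammer was not in the final views, so I did not check it.
- **Forces:** the highest reading was about 40 N total (36 N vertical), when the cup was pressed onto the pad. I eased this off before lifting.

**Disagreements:**
- The first fits of the rest's position from the side and top cameras differed by about 8 mm. I used a wrist-camera fit instead, and the grasp confirmed it.
- The tail stop was felt about 1.5 mm further back than the grasp pose suggested, so I seated the cup by feel.

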